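# Check the spring return of a mirror mount

### The job

Check the spring-backed mirror mount by pressing it with your fingertips: push the blue domed corner down until the blue pointer stands on the green mark of its scale, keep it there for about a second, then let go so that it springs all the way back; after that do the same with the orange corner and the orange pointer. Never push a pointer down past its green mark. Nothing is to be gripped or lifted: the mount must stay where it stands, and so must the glassware and tools around it.

Things in the scene. Friction and masses are not known exactly. Their poses are not given: they have to be found in the camera images.
- mount: Loose 2 kg aluminium base, 130 x 130 x 12 mm, with 6 mm high tongues carrying white scales: to 127 mm on its -x (robot) side, to 142 mm on its +y side. Origin: underside centre; x, y along its edges. Over it a dark tilt plate (108 x 108 x 10 mm, top at 60 mm, round mirror 5 mm higher in the middle) on a ball pivot at mount-frame (40, -40, 55) mm. Nothing of it is over 75 mm high.
- blue_pad: Blue domed pad, 24 mm across and 14 mm high, on the plate corner at mount-frame (-40, -40) mm. Origin: centre of its underside (60 mm above the worktop at rest), z to its top. Pressing it down turns the plate about the pivot's y line, 80 mm away.
- blue_pad_top (a point): Top of the blue dome, the point to press; 74 mm above the worktop at rest.
- orange_pad: Orange domed pad, same size, on the plate corner at mount-frame (40, 40) mm. Origin: centre of its underside (60 mm above the worktop at rest). Pressing it down turns the plate about the pivot's x line, 80 mm away.
- orange_pad_top (a point): Top of the orange dome, the point to press; 74 mm above the worktop at rest.
- blue_tilt (a joint): Tilt of the plate by the blue corner, rad; 0 at rest (up against its stop), grows as the blue pad goes down, hard stop at 0.28. Spring: about 3 N at the pad to start it, about 8 N at 0.15 rad and 9 N at 0.2 rad; returns to 0 by itself. The pointer stands 165 mm x sin(tilt) below its rest height.
- orange_tilt (a joint): The same for the orange corner.
- blue_pointer (a point): Tip of the blue needle (3 mm thick), 165 mm from the pivot's y line, 55 mm above the worktop at rest; it goes down 165/80 = 2.06 times as far as the blue pad. It passes on the -x side of its scale, in front of the robot-side edge of the mount.
- orange_pointer (a point): Tip of the orange needle, 165 mm from the pivot's x line, 55 mm above the worktop at rest; it goes down 2.06 times as far as the orange pad. It passes on the -x side of its scale, on the +y side of the mount.
- blue_mark_mid (a point): Middle of the green mark (8 mm high, 34 mm wide) on the white scale of the blue pointer; it has been set somewhere from 16 to 32 mm below the pointer's rest height. z up. The scale has black ticks every 5 mm.
- orange_mark_mid (a point): Middle of the green mark (8 mm high, 34 mm wide) on the white scale of the orange pointer; set independently, 16 to 32 mm below that pointer's rest height. z up.
- weighing_bottle: Bystander: small glass weighing bottle, 41 mm across, 52 mm high, close to the mount on its front left. Origin: underside centre, as for the other bystanders.
- stopper: Bystander: brown-red rubber stopper, 25 mm across, 26 mm high, beside the mount on its left.
- tweezers: Bystander: steel tweezers, 131 mm long, lying to the right of the mount.
- white_bottle: Bystander: white plastic bottle, 67 mm across, 128 mm high, on the right.
- flask: Bystander: conical flask, 66 mm across, 105 mm high, on the right.

How it is judged (in metres and radians):
On the way, in this order (a step that is already met when the one before it is completed fails the run):
1. fingertips press the blue pad so that the blue pointer stands on its green mark (z of blue_pointer in the frame of blue_mark_mid between -0.004 and 0.004 m and contact force between the fingers and blue_pad above 0.5 N), for 0.5 s.
2. the mount has been let go and has sprung back (value of joint each of blue_tilt, orange_tilt below 0.02 rad), for 0.1 s.
3. fingertips press the orange pad so that the orange pointer stands on its green mark (z of orange_pointer in the frame of orange_mark_mid between -0.004 and 0.004 m and contact force between the fingers and orange_pad above 0.5 N), for 0.5 s.
At the end, for the whole second after the job is handed in: Blue, then orange pointer has stood within 4 mm of the middle of its green mark for 0.5 s under a fingertip on its pad, with the plate sprung back between; at the end both tilts are back under 0.02 rad and still, the mount stands flat within 15 mm of where it stood and every bystander within 20 mm (all of step 2 and velocity of joint blue_tilt between -0.05 and 0.05 rad/s and velocity of joint orange_tilt between -0.05 and 0.05 rad/s and distance of mount from where it was at the start of the episode below 0.015 m and angle between mount's own z axis and vertical below 0.03 rad and distance of each of weighing_bottle, stopper, tweezers, white_bottle, flask from where it was at the start of the episode below 0.02 m); the robot touches nothing.
It fails at once if a pointer is pushed past its green mark (more than 4 mm below the mark's lower edge) (z of blue_pointer in the frame of blue_mark_mid below -0.008 m or z of orange_pointer in the frame of orange_mark_mid below -0.008 m).
It fails at once if the mount is lifted, tipped or shoved (5 mm up, 0.06 rad, 15 mm) (height (world z) of mount above 0.005 m or angle between mount's own z axis and vertical above 0.06 rad or distance of mount from where it was at the start of the episode above 0.015 m).
It fails at once if a bystander is moved more than 20 mm (distance of any of weighing_bottle, stopper, tweezers, white_bottle, flask from where it was at the start of the episode above 0.02 m).
It also fails if it takes over 51 s, if anything falls off the work surface, if the arm or the gripper's body presses on something with over 40 N, if the wrist force passes 120 N, or if a joint passes its speed limit or range.

### The arm

A 6-joint arm with a two-finger parallel gripper is mounted at the origin on a cart in front of the work surface, level with it; the furniture and walls round the work are solid. World frame = base frame: x ahead of the robot, y to its left, z up, the work surface at z = 0. Lengths are in m, angles in degrees, forces in N, time in s.
With the tool pointing down it reaches from about 0.4 to 0.825 m from the base axis. Payload 7 kg.
Tool frame: the origin (TCP) lies at the very end of the fingers, on their centre line; the grasp point (between the pads) lies 19 mm behind it (grasp_offset is the x of the grasp point in the tool frame, in m); x points along the fingers, y is the direction in which the jaws open and shut, and the axes are right-handed (so a half turn about x gives the same grasp; the last joint's range is limited). The gripper opens to 88 mm and grips with 3 to 60 N. Pads are 19 mm wide; open, the fingers measure 130 mm over their backs; the gripper's body (78 mm by 193 mm) begins 47 mm behind the grasp point.
Start: joints at [85.319, 20.546, 0.682, 0, -70.136, -16.507], TCP at [0.244, 0.629, 0.227] pointing down, gripper open.
Joint ranges: [-176.03, 176.03], [-82.01, 121.73], [-58.28, 71.71], [-173.87, 95.51], [-174.79, -0.11], [-173.66, 173.66]. Speed limits (degrees/s): [136.94, 136.94, 172.46, 180, 180, 180].

### API

Orientations are given as [roll, pitch, yaw] about the fixed x, y, z axes, in that order (R = Rz(yaw) Ry(pitch) Rx(roll)).
In Python, from plant import get_obs, snapshot, close_job, grasp_offset gives the robot as it stands.
- The arm moves only by the tool carry_out, never from a script. Its argument "series" is a list that holds one entry, the list of rows, each a list of 6 numbers: the shift along the tool's x, y, z in mm, then the turn, a rotation vector about the tool's x, y, z in degrees. A call has 1 to 10 rows; each row is the pose to reach, as a shift and turn from the pose commanded when the call began, along the tool's axes at that moment; what a row does not reach only later rows make up. A row lasts 1/8 s, in which the tool goes at most 62.5 mm and 10.7 degrees, less where a joint would pass 70% of its speed; a pose out of reach is approached as far as the arm can. A call with a gripper value outside its range is refused whole. "hand" is the gripper's target within -1 to 1 (shut at 1, half-way at 0, fully open at -1), set as the call begins (left out, the last holds). The fingers move at their own pace and stop on an object; the grip force is fixed at half the most. Time passes only in rows, so rows that repeat a pose let the fingers close. It gives the time, the measured TCP pose, the force and the opening at its end, in the units of the state.
- get_obs(): the state, without advancing time (a new reading comes with each control period).
- snapshot(name): name is "side" or "top" or "wrist"; returns a dict with "color" (400x640x3 uint8, red, green, blue), "fx", "fy", "cx", "cy" (pixels), "eye" and "attitude" of the camera in the world. Camera axes: x right, y down, z forward; pixel columns grow to the right and rows downward; lengths in m; the calibration is good to about 2 mm. A picture is of the moment at which its call begins. There is no depth.
- close_job(): hands the job in, once; it reports no verdict.
The state is a dict: "clock": time; "joint_pos": joint angles; "qvel": joint speeds; "tau": joint torques, N m; "tool_pos": TCP position; "orientation": TCP orientation; "force": force on the tool from outside, world axes, zero at the start; "moment": the same for the moment, N m; "opening": finger opening in m.
Only numpy, scipy, OpenCV 4.12 (cv2) and the standard library are available. Lean on these libraries where they do the work, as an engineer would, in place of code of your own. Each camera call takes 0.05 s, during which the arm holds its last target.

## Working session

There is one attempt and no reset: what is moved stays moved. The work goes in short steps, Python scripts to look and compute and a tool call to move; the robot and the scene stay as the last step left them, time stands still between calls to the robot, and variables do not carry over. Pictures are saved under pics/ and viewed, and the job is handed in when it is done.

Besides the shell and the picture viewer there is one more tool, called after "Call:" as name([rows], argument=value, ...), one row to a line, values as JSON. carry_out: Moves the arm, as the interface text tells. Its arguments: {"type":"object","properties":{"series":{"type":"array","items":{"type":"array","items":{"type":"array","items":{"type":"number"}}}},"hand":{"type":"number"}},"required":["series"]}

```bash
ls; mkdir -p pics; python3 - <<'E'
from plant import get_obs, snapshot, grasp_offset
import cv2
o=get_obs();print(o,grasp_offset)
for n in("side","top","wrist"):
    s=snapshot(n);cv2.imwrite(f"pics/{n}0.png",s["color"][:,:,::-1]);print(n,{k:s[k] for k in s if k!="color"})
E
```

```text
pics
{'clock': 0.0, 'joint_pos': array([ 8.53181459e+01,  2.05910922e+01,  6.34466419e-01, -2.07974510e-02,
       -7.01387667e+01, -1.65054374e+01]), 'qvel': array([-0.01571864, -0.01625373,  0.02930335, -0.00274724, -0.01887612,
        0.00298537]), 'tau': array([ 2.67234309e-04, -5.82714307e+01,  2.93051237e+01,  6.99689224e+00,
        6.91245645e-03, -1.57537174e-04]), 'tool_pos': array([0.24381595, 0.62888609, 0.22562972]), 'orientation': array([  94.92440675,   89.90262391, -106.26996677]), 'force': array([ 1.47624723,  0.24804111, -0.21339073]), 'moment': array([-0.02224634, -0.0468618 , -0.0158823 ]), 'opening': 0.08803231066213651} -0.0188
side {'fx': 419.88243071971567, 'fy': 419.88243071971567, 'cx': 320.3783089239403, 'cy': 197.17411998191085, 'eye': array([-0.05291492, -0.91364399,  0.4904784 ]), 'attitude': array([-112.39862727,    1.07363516,  -33.40236228])}
top {'fx': 462.68969953288763, 'fy': 462.68969953288763, 'cx': 313.1954934813517, 'cy': 197.77175794317978, 'eye': array([ 0.31139881, -0.03278468,  1.03935556]), 'attitude': array([-1.68312544e+02, -9.52844166e-02, -8.83709254e+01])}
wrist {'fx': 297.3297629951498, 'fy': 297.3297629951498, 'cx': 318.0280853928908, 'cy': 202.5358890186113, 'eye': array([0.30740187, 0.60575141, 0.38302648]), 'attitude': array([ 1.65213019e+02, -1.37914769e-01, -1.11275103e+02])}
```

View pics/side0.png

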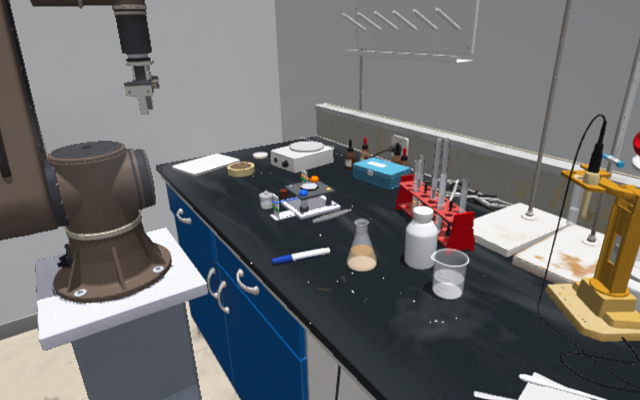

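View pics/top0.png

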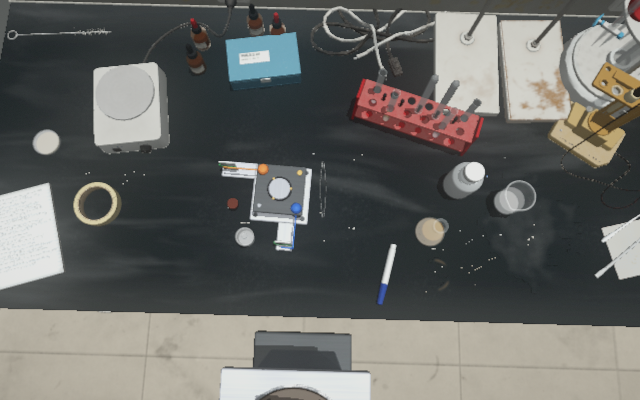

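View pics/wrist0.png

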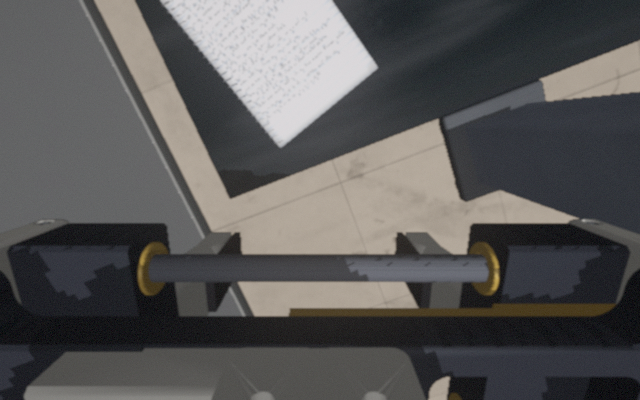

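```bash
cat > h.py <<'E'
import numpy as np,cv2
from scipy.spatial.transform import Rotation as R
from plant import get_obs,snapshot
def rot(a): return R.from_euler('xyz',a,degrees=True).as_matrix()
def ray(s,u,v):
    d=rot(s["attitude"])@np.array([(u-s["cx"])/s["fx"],(v-s["cy"])/s["fy"],1.]); return np.array(s["eye"]),d/np.linalg.norm(d)
def onz(s,u,v,z):
    e,d=ray(s,u,v); return e+d*(z-e[2])/d[2]
def proj(s,p):
    q=rot(s["attitude"]).T@(np.array(p)-s["eye"]); return s["fx"]*q[0]/q[2]+s["cx"],s["fy"]*q[1]/q[2]+s["cy"]
def blobs(s,lo,hi,box=None,amin=4):
    h=cv2.cvtColor(s["color"],cv2.COLOR_RGB2HSV);m=cv2.inRange(h,np.array(lo),np.array(hi))
    if box: 
        k=np.zeros_like(m);k[box[1]:box[3],box[0]:box[2]]=1;m=m*k
    n,l,st,c=cv2.connectedComponentsWithStats(m)
    return [(c[i].round(1).tolist(),st[i].tolist()) for i in range(1,n) if st[i][4]>=amin]
BLUE=((105,150,60),(128,255,255));OR=((8,170,120),(18,255,255));GR=((45,100,50),(85,255,255))
E
python3 - <<'E'
from h import *
t=snapshot("top");s=snapshot("side")
for n,c in(("b",BLUE),("o",OR),("g",GR)):
    print(n,"top",blobs(t,*c,box=(200,140,340,270)));print(n,"side",blobs(s,*c,box=(250,165,350,230)))
cv2.imwrite("pics/c1.png",cv2.resize(t["color"][140:260,200:350,::-1],None,fx=5,fy=5,interpolation=cv2.INTER_CUBIC))
cv2.imwrite("pics/c2.png",cv2.resize(s["color"][165:230,250:360,::-1],None,fx=7,fy=7,interpolation=cv2.INTER_CUBIC))
print(onz(t,296,208,.07),onz(t,263,169,.07))
E
```

```text
b top [([295.7, 207.8], [291, 203, 10, 10, 76]), ([294.3, 229.2], [294, 225, 2, 10, 12]), ([293.3, 239.7], [293, 236, 2, 9, 10])]
b side [([303.1, 192.2], [299, 189, 9, 7, 46]), ([294.8, 197.8], [294, 197, 3, 2, 4]), ([286.2, 199.8], [285, 199, 4, 2, 5]), ([273.4, 201.6], [272, 200, 4, 4, 5]), ([278.8, 201.7], [277, 201, 4, 2, 6])]
o top []
o side [([313.4, 178.6], [307, 176, 12, 6, 42])]
g top [([219.5, 164.5], [219, 164, 2, 2, 4])]
g side [([302.1, 178.3], [300, 176, 6, 5, 13]), ([274.6, 208.2], [273, 206, 5, 5, 10])]
[0.48859931 0.00727544 0.07      ] [0.57239599 0.08183708 0.07      ]
```

View pics/c1.png

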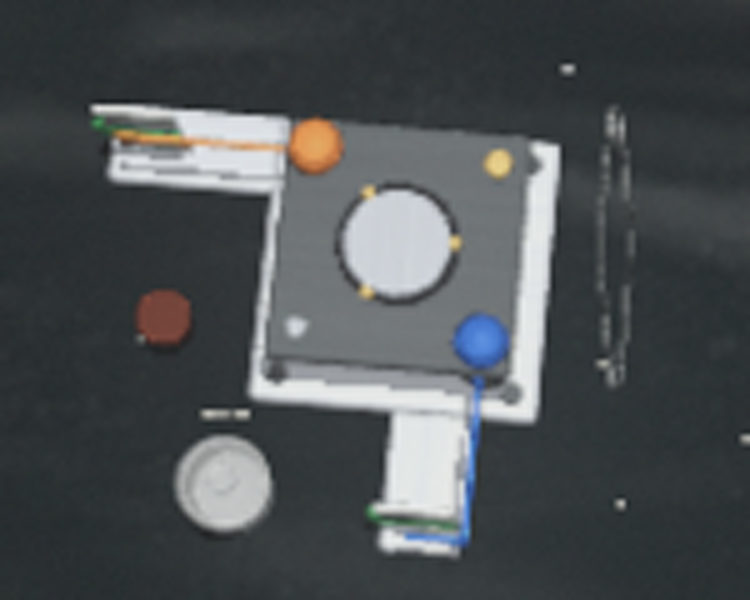

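View pics/c2.png

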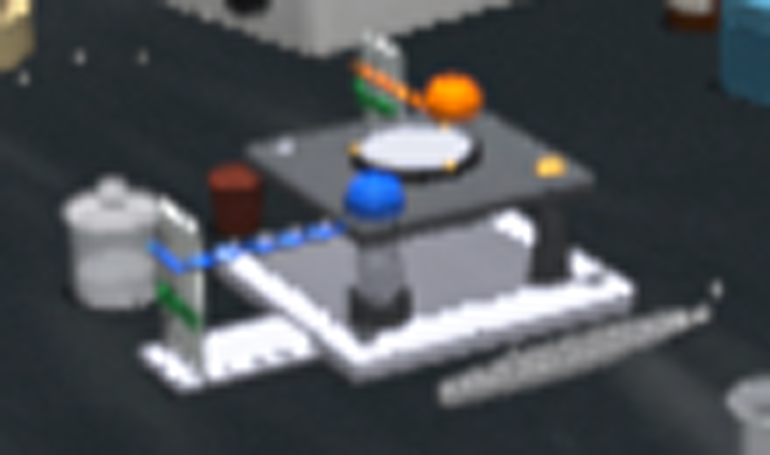

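```bash
python3 - <<'E'
from h import *
np.set_printoptions(precision=4,suppress=True)
o=get_obs();w=snapshot("wrist");T=rot(o["orientation"]);C=rot(w["attitude"])
print(T);print("eye in tool",T.T@(w["eye"]-o["tool_pos"]));print("cam axes in tool (cols)\n",T.T@C)
E
```

```text
[[-0.0002 -0.3615 -0.9324]
 [-0.0007 -0.9324  0.3615]
 [-1.      0.0008 -0.0001]]
eye in tool [-0.1573 -0.0011 -0.0677]
cam axes in tool (cols)
 [[-0.0009 -0.2554  0.9668]
 [ 1.     -0.0016  0.0006]
 [ 0.0014  0.9668  0.2554]]
```

```bash
cat >> h.py <<'E'
def Rt(az,a):
    az,a=np.radians([az,a]);h=np.array([np.cos(az),np.sin(az),0]);k=np.array([0,0,1.])
    x=np.sin(a)*h-np.cos(a)*k;z=np.cos(a)*h+np.sin(a)*k
    return np.c_[x,np.cross(z,x),z]
def row(p,Rw=None,T0=None,p0=None):
    o=get_obs();T=rot(o["orientation"]) if T0 is None else T0;p0=o["tool_pos"] if p0 is None else p0
    if Rw is None: Rw=T
    return (T.T@(np.array(p)-p0)*1e3).round(1).tolist()+R.from_matrix(T.T@Rw).as_rotvec(degrees=True).round(1).tolist()
def eye(p,Rw): return np.array(p)+Rw@np.array([-.1573,-.0011,-.0677])
E
python3 - <<'E'
from h import *
print(row([.43,.25,.2],Rt(90,0)));print(eye([.38,0,.12],Rt(25,28)))
E
```

```text
[26.4, 286.3, -310.6, 68.8, -0.0, -0.0]
[ 0.25936093 -0.05746864  0.22710443]
```

Call:
carry_out([
  [[26,286,-310,69,0,0],[26,286,-310,69,0,0],[26,286,-310,69,0,0],[26,286,-310,69,0,0],[26,286,-310,69,0,0],[26,286,-310,69,0,0],[26,286,-310,69,0,0],[26,286,-310,69,0,0]],
], hand=1)

```text
clock: 1.3
tool_pos: [0.4303, 0.2479, 0.2006]
orientation: [127.0, 90.0, -143.4]
force: [0.4, 0.2, 0.6]
opening: 0.0131
```

```bash
python3 - <<'E'
from h import *
o=get_obs();print(o["tool_pos"],o["joint_pos"].round(1),rot(o["orientation"]).round(3).tolist(),o["opening"])
print(row([.39,0,.14],Rt(25,25)))
E
```

```text
[0.43030388 0.24790779 0.20056197] [ 52.7   4.8 -23.5  -0.  -61.7 -53.1] [[-0.0, -1.0, 0.008], [-0.0, 0.008, 1.0], [-1.0, 0.0, -0.0]] 0.01305150112868149
[60.6, 38.3, -248.2, 63.5, -22.3, -14.1]
```

Call:
carry_out([
  [[60,38,-248,63,-22,-14],[60,38,-248,63,-22,-14],[60,38,-248,63,-22,-14],[60,38,-248,63,-22,-14],[60,38,-248,63,-22,-14],[60,38,-248,63,-22,-14],[60,38,-248,63,-22,-14],[60,38,-248,63,-22,-14],[60,38,-248,63,-22,-14]],
])

```text
clock: 2.42
tool_pos: [0.3929, 0.0008, 0.1423]
orientation: [0.2, 65.5, 26.2]
force: [0.4, 0.1, 0.8]
opening: 0.0004
```

```bash
python3 - <<'E'
from h import *
o=get_obs();print(o["tool_pos"],o["joint_pos"].round(1),rot(o["orientation"]).round(3).tolist(),o["opening"])
w=snapshot("wrist");print(w["eye"]);cv2.imwrite("pics/w1.png",w["color"][:,:,::-1])
E
```

```text
[0.39292211 0.00076308 0.14231288] [  31.8  -18.3  -58.2    5.4  -25.8 -100.1] [[0.373, -0.439, 0.818], [0.183, 0.899, 0.399], [-0.91, 0.001, 0.415]] 0.0004405078208791784
[ 0.27837111 -0.05414497  0.2570988 ]
```

View pics/w1.png

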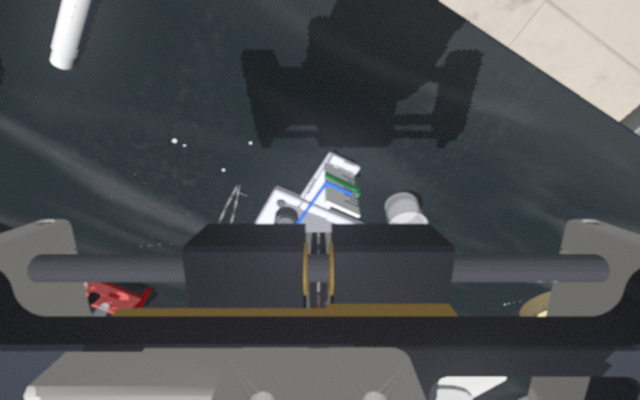

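```bash
cat >> h.py <<'E'
MC=np.array([.5305,.0446,0]);MY=-3.4
def inm(p): # world->mount mm
    c,s=np.cos(np.radians(MY)),np.sin(np.radians(MY));d=np.array(p)-MC
    return np.array([c*d[0]+s*d[1],-s*d[0]+c*d[1],d[2]])*1e3
def tow(q):
    c,s=np.cos(np.radians(MY)),np.sin(np.radians(MY));q=np.array(q)/1e3
    return MC+np.array([c*q[0]-s*q[1],s*q[0]+c*q[1],q[2]])
def onx(s,u,v,X): # intersect with mount plane x=X mm, result mm in mount
    e,d=ray(s,u,v);a=inm(e);b=inm(e+d)-a;return a+b*(X-a[0])/b[0]
E
python3 - <<'E'
from h import *
np.set_printoptions(precision=1,suppress=True)
t,s,w=[snapshot(n) for n in("top","side","wrist")]
for n,u,v,z in(("corner blue side br",200+535/5,140+422/5,.012),("bl",200+250/5,140+398/5,.012),("tr",200+560/5,140+145/5,.012),("ptr",281,247.4,.055),("ptrelbow",293,247.6,.055),("pad b",295.7,207.8,.068),("pad o",263,169,.068)):
    print(n,inm(onz(t,u,v,z)))
for n,q in(("blue tip",(-125,-30,55)),("blue pad",(-40,-40,70)),("or pad",(40,40,70))):
    print(n,[np.round(proj(c,tow(q)),1) for c in(t,s,w)])
print("green w",blobs(w,*GR),"blue w",blobs(w,*BLUE))
for c in blobs(s,*GR,box=(265,200,285,220)): print("side g",onx(s,*c[0],-122))
for c in blobs(w,*GR,box=(280,150,400,220)): print("wr g",onx(w,*c[0],-122))
cv2.imwrite("pics/c3.png",cv2.resize(w["color"][145:225,250:400,::-1],None,fx=5,fy=5,interpolation=cv2.INTER_CUBIC))
E
```

```text
corner blue side br [-64.2 -64.8  12. ]
bl [-64.6  63.6  12. ]
tr [ 64.7 -64.7  12. ]
ptr [-124.4  -15.3   55. ]
ptrelbow [-122.6  -40.8   55. ]
pad b [-38.9 -39.   68. ]
pad o [40.1 39.9 68. ]
blue tip [array([287.9, 248.3]), array([273.4, 201.4]), array([334.2, 185.7])]
blue pad [array([296.1, 208.2]), array([303.1, 191. ]), array([279.2, 254.6])]
or pad [array([262.9, 168.8]), array([314.3, 177.4]), array([313. , 316.2])]
green w [([345.4, 184.2], [327, 174, 34, 24, 167])] blue w [([337.5, 187.9], [322, 182, 30, 13, 84]), ([318.6, 193.0], [317, 191, 4, 5, 5]), ([311.6, 202.8], [310, 200, 5, 6, 8]), ([301.0, 217.8], [297, 211, 10, 13, 32])]
side g [-122.   -28.1   33.8]
wr g [-122.   -15.6   39.3]
```

View pics/c3.png

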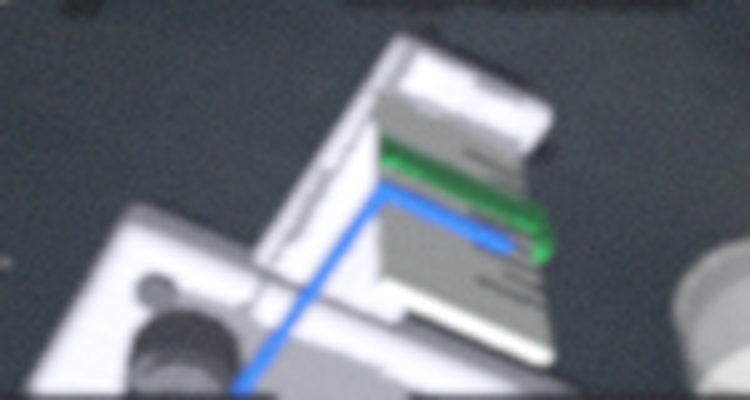

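```bash
python3 - <<'E'
from h import *
print(row([.37,-.08,.16],Rt(62,48)),eye([.37,-.08,.16],Rt(62,48)))
E
```

```text
[-39.5, -62.3, -43.6, -29.4, -22.7, 21.4] [ 0.29482445 -0.22372771  0.21494334]
```

Call:
carry_out([
  [[-40,-62,-44,-29,-23,21],[-40,-62,-44,-29,-23,21],[-40,-62,-44,-29,-23,21],[-40,-62,-44,-29,-23,21],[-40,-62,-44,-29,-23,21],[-40,-62,-44,-29,-23,21],[-40,-62,-44,-29,-23,21]],
])

```text
clock: 3.5
tool_pos: [0.3679, -0.0793, 0.1592]
orientation: [4.7, 50.8, 55.3]
force: [-0.8, 0.4, -0.9]
opening: 0.0003
```

```bash
python3 - <<'E'
from h import *
o=get_obs();print(o["tool_pos"],o["joint_pos"].round(1),rot(o["orientation"]).round(3).tolist())
w=snapshot("wrist");print(w["eye"]);cv2.imwrite("pics/w2.png",w["color"][:,:,::-1])
E
```

```text
[ 0.36792406 -0.07925702  0.15915004] [-27.7  -0.1 -30.  -44.7 -63.   10.5] [[0.36, -0.784, 0.507], [0.52, 0.619, 0.589], [-0.775, 0.052, 0.63]]
[ 0.27657541 -0.20031568  0.23797823]
```

View pics/w2.png

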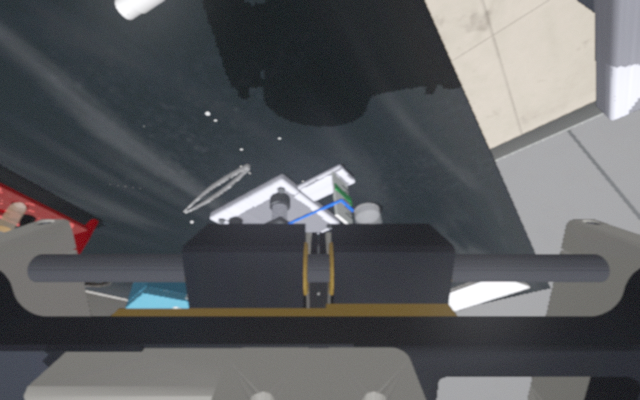

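```bash
python3 - <<'E'
from h import *
print(row([.35,-.07,.14],Rt(45,55)),eye([.35,-.07,.14],Rt(45,55)))
E
```

```text
[12.9, 19.9, -13.8, 2.9, -15.8, -7.2] [ 0.23220751 -0.18934813  0.17476698]
```

Call:
carry_out([
  [[13,20,-14,3,-16,-7],[13,20,-14,3,-16,-7],[13,20,-14,3,-16,-7],[13,20,-14,3,-16,-7]],
])

```text
clock: 4.05
tool_pos: [0.349, -0.0686, 0.1404]
orientation: [0.7, 35.5, 44.7]
force: [1.4, 0.2, 0.2]
opening: 0.0002
```

```bash
python3 - <<'E'
from h import *
o=get_obs();print(o["tool_pos"],o["joint_pos"].round(1),rot(o["orientation"]).round(3).tolist())
w=snapshot("wrist");print(w["eye"]);cv2.imwrite("pics/w3.png",w["color"][:,:,::-1])
E
```

```text
[ 0.3490017  -0.06864155  0.14039976] [-48.1   6.7 -35.7 -60.8 -68.7  37. ] [[0.578, -0.699, 0.421], [0.573, 0.715, 0.4], [-0.581, 0.01, 0.814]]
[ 0.22889817 -0.18527044  0.17595943]
```

View pics/w3.png

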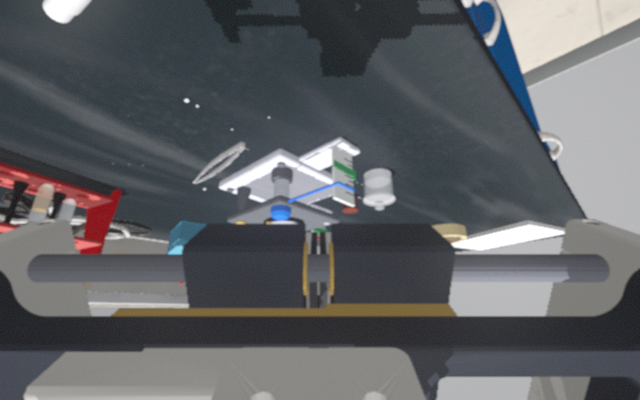

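```bash
python3 - <<'E'
from h import *
np.set_printoptions(precision=1,suppress=True)
w=snapshot("wrist");b=(250,120,400,222)
cv2.imwrite("pics/c4.png",cv2.resize(w["color"][130:225,290:370,::-1],None,fx=6,fy=6,interpolation=cv2.INTER_CUBIC))
print(blobs(w,*GR,box=b),blobs(w,*BLUE,box=b))
for X in(-124,-122,-120):
  for c in blobs(w,*GR,box=b): print(X,"g",onx(w,*c[0],X))
for q in((-125,-40,55),(-125,-15,55),(-122,-40,6),(-40,-40,60)):print(q,np.round(proj(w,tow(q)),1))
print(row([.35,-.07,.14],Rt(40,70)),eye([.35,-.07,.14],Rt(40,70)))
E
```

```text
[([345.7, 169.3], [335, 161, 21, 19, 111])] [([343.9, 185.3], [332, 182, 22, 8, 35]), ([322.8, 187.3], [315, 185, 16, 6, 17]), ([310.0, 192.0], [307, 191, 7, 3, 7]), ([291.9, 199.2], [288, 197, 10, 5, 19]), ([279.8, 211.7], [271, 205, 19, 14, 228])]
-124 g [-124.   -23.1   34.9]
-122 g [-122.   -20.4   33.2]
-120 g [-120.   -17.6   31.5]
(-125, -40, 55) [336.8 181.7]
(-125, -15, 55) [352.1 189.1]
(-122, -40, 6) [333.  139.4]
(-40, -40, 60) [278.9 207.2]
[-0.4, -1.9, -1.6, 1.7, -15.5, -4.2] [ 0.2 -0.2  0.1]
```

View pics/c4.png

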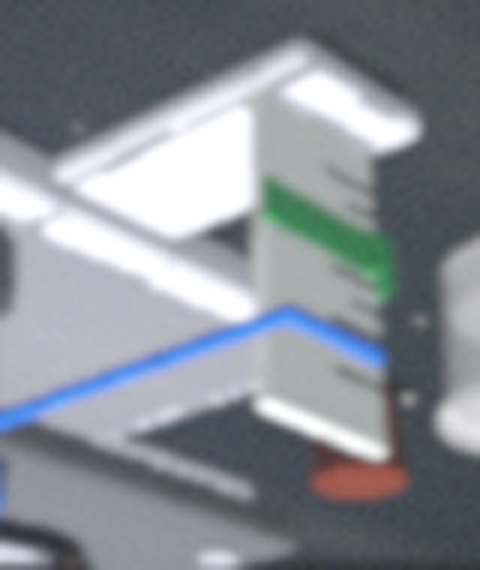

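```bash
python3 - <<'E'
from h import *
np.set_printoptions(precision=1,suppress=True)
w=snapshot("wrist")
f=lambda a,b:(290+(a+.5)/6-.5,130+(b+.5)/6-.5)
print("base L",inm(onz(w,*f(256,92),.006)),"base R",inm(onz(w,*f(376,152),.006)))
print("elbow",inm(onz(w,*f(288,313),.055)),"tip",inm(onz(w,*f(384,360),.055)))
for X in(-124,-122,-120):
  print(X,"green L top/bot",onx(w,*f(268,181),X),onx(w,*f(268,219),X),"R",onx(w,*f(376,237),X),onx(w,*f(376,280),X),"scale top L",onx(w,*f(256,400),X))
E
```

```text
base L [-114.2  -31.6    6. ] base R [-117.3    0.3    6. ]
elbow [-124.9  -38.4   55. ] tip [-124.9  -12.    55. ]
-124 green L top/bot [-124.   -41.4   31.6] [-124.   -41.7   38.8] R [-124.   -11.    30.6] [-124.   -11.7   39.3] scale top L [-124.   -46.1   72.2]
-122 green L top/bot [-122.   -38.9   29.9] [-122.   -39.2   37.1] R [-122.    -8.1   28.8] [-122.    -8.9   37.6] scale top L [-122.   -43.7   70.9]
-120 green L top/bot [-120.   -36.3   28.1] [-120.   -36.7   35.4] R [-120.    -5.2   27. ] [-120.   -6.   36.] scale top L [-120.   -41.2   69.6]
```

Call:
carry_out([
  [[0,-2,-2,2,-15,-4],[0,-2,-2,2,-15,-4],[0,-2,-2,2,-15,-4],[0,-2,-2,2,-15,-4]],
])

```text
clock: 4.7
tool_pos: [0.3498, -0.0701, 0.139]
orientation: [0.4, 20.5, 40.1]
force: [-0.3, -0.5, -0.6]
opening: 0.0001
```

```bash
python3 - <<'E'
from h import *
o=get_obs();print(o["tool_pos"],o["joint_pos"].round(1))
w=snapshot("wrist");print(w["eye"]);cv2.imwrite("pics/w4.png",w["color"][:,:,::-1])
E
```

```text
[ 0.34977161 -0.07006458  0.13904885] [-62.2  20.9 -38.  -68.9 -78.7  58.6]
[ 0.21802677 -0.1793712   0.12986237]
```

View pics/w4.png

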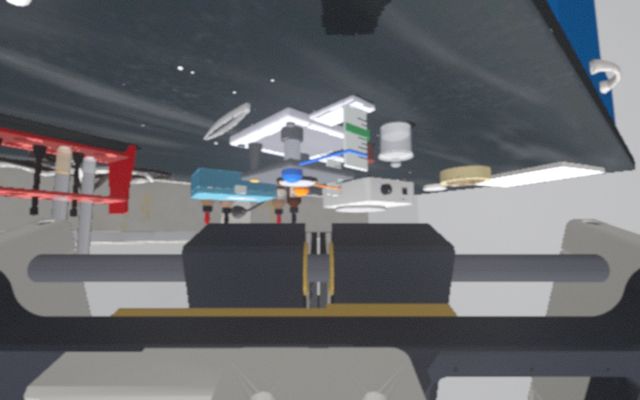

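```bash
python3 - <<'E'
from h import *
np.set_printoptions(precision=1,suppress=True)
w=snapshot("wrist")
cv2.imwrite("pics/c5.png",cv2.resize(w["color"][90:200,280:400,::-1],None,fx=6,fy=6,interpolation=cv2.INTER_CUBIC))
b=(320,110,390,180);print(blobs(w,*GR,box=b))
for X in(-118,-116,-114):
  for c in blobs(w,*GR,box=b): print(X,"g",onx(w,*c[0],X))
E
```

```text
[([358.7, 130.5], [347, 124, 23, 17, 153])]
-118 g [-118.   -15.2   28.7]
-116 g [-116.   -12.7   27.6]
-114 g [-114.   -10.2   26.5]
```

View pics/c5.png

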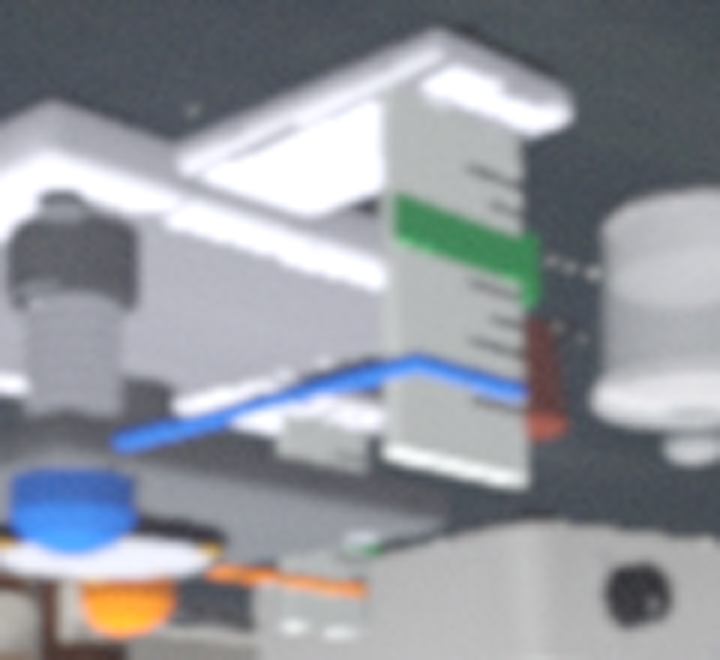

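```bash
python3 - <<'E'
from h import *
np.set_printoptions(precision=1,suppress=True)
w=snapshot("wrist")
f=lambda a,b:(280+(a+.5)/6-.5,90+(b+.5)/6-.5)
print("elbow",onx(w,*f(418,364),-125),"tip",onx(w,*f(524,395),-125), inm(onz(w,*f(388,97),.006)))
print(row([.44,.04,.2],Rt(46,52)),eye([.44,.04,.2],Rt(46,52)))
E
```

```text
elbow [-125.   -38.4   54.9] tip [-125.   -12.1   55.1] [-112.5  -30.2    6. ]
[109.8, 26.4, 105.4, -3.1, 17.5, 5.1] [ 0.3 -0.1  0.2]
```

Call:
carry_out([
  [[110,26,105,-3,17,5],[110,26,105,-3,17,5],[110,26,105,-3,17,5],[110,26,105,-3,17,5],[110,26,105,-3,17,5]],
])

```text
clock: 5.48
tool_pos: [0.4412, 0.0418, 0.203]
orientation: [-0.3, 37.2, 45.9]
force: [-1.0, 0.1, 0.7]
opening: 0.0005
```

```bash
python3 - <<'E'
from h import *
o=get_obs();print(o["tool_pos"],o["joint_pos"].round(1))
w=snapshot("wrist");print(w["eye"]);cv2.imwrite("pics/w5.png",w["color"][:,:,::-1])
E
```

```text
[0.44117384 0.04184579 0.20300197] [-19.2  -5.3 -33.  -62.4 -54.6  10.6]
[ 0.32501864 -0.07715616  0.24339327]
```

View pics/w5.png

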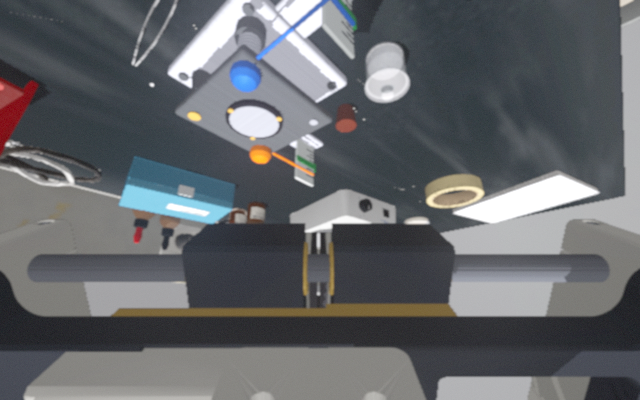

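```bash
python3 - <<'E'
from h import *
np.set_printoptions(precision=1,suppress=True)
w=snapshot("wrist")
cv2.imwrite("pics/c6.png",cv2.resize(w["color"][120:195,260:340,::-1],None,fx=8,fy=8,interpolation=cv2.INTER_CUBIC))
print(blobs(w,*GR,box=(280,130,340,195)))
for q in((37,125,55),(30,125,55),(30,110,6)):print(q,np.round((np.array(proj(w,tow(q)))-[260,120]+.5)*8,0))
E
```

```text
[([307.0, 164.9], [298, 159, 18, 14, 66])]
(37, 125, 55) [412. 437.]
(30, 125, 55) [444. 424.]
(30, 110, 6) [386. 134.]
```

View pics/c6.png

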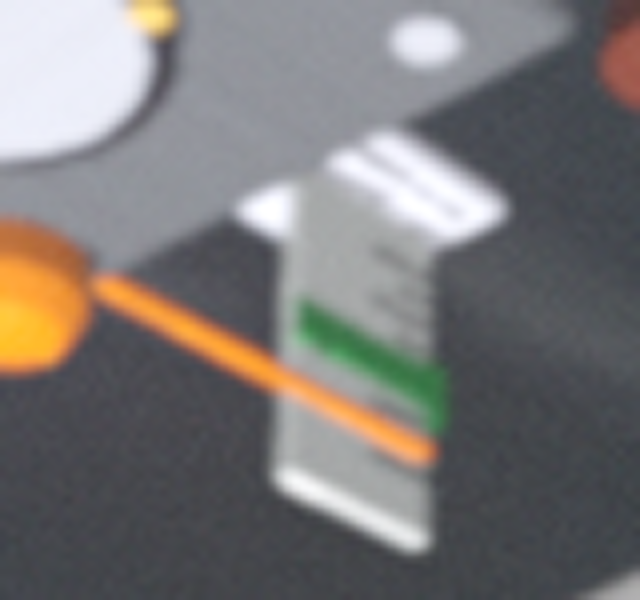

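```bash
python3 - <<'E'
from h import *
np.set_printoptions(precision=1,suppress=True)
w=snapshot("wrist");s=snapshot("side")
f=lambda a,b:(260+(a+.5)/8-.5,120+(b+.5)/8-.5)
print("tip",inm(onz(w,*f(425,452),.055)),"mid needle",inm(onz(w,*f(290,383),.055)),"baseR",inm(onz(w,*f(428,248),.006)))
for X in(36,40,44,48,52):
  print(X,"gL",onx(w,*f(302,299),X),onx(w,*f(302,337),X),"gR",onx(w,*f(434,370),X),onx(w,*f(434,425),X),"topL",onx(w,*f(280,478),X))
for b,Xs in(((290,170,310,190),(36,40,44,48)),((265,200,285,220),(-116,-114,-112))):
  c=blobs(s,*GR,box=b)[0][0];print(c,[onx(s,*c,X) for X in Xs])
E
```

```text
tip [ 36.7 127.5  55. ] mid needle [37.3 96.1 55. ] baseR [ 46.  138.3   6. ]
36 gL [36.  97.  39.7] [36.  97.2 46.6] gR [ 36.  128.9  39. ] [ 36.  128.9  49.6] topL [36.  93.3 73.3]
40 gL [ 40.  100.9  36.3] [ 40.  101.2  43.3] gR [ 40.  133.4  35.6] [ 40.  133.4  46.3] topL [40.  97.2 70.5]
44 gL [ 44.  104.9  32.9] [ 44.  105.1  40. ] gR [ 44.  137.9  32.1] [ 44.  137.9  43.1] topL [ 44.  101.1  67.6]
48 gL [ 48.  108.8  29.5] [ 48.  109.1  36.7] gR [ 48.  142.4  28.7] [ 48.  142.4  39.8] topL [ 48.  105.   64.8]
52 gL [ 52.  112.8  26. ] [ 52.  113.   33.4] gR [ 52.  146.8  25.3] [ 52.  146.9  36.5] topL [ 52.  108.9  61.9]
[302.0, 178.2] [array([ 36. , 113.1,  46. ]), array([ 40. , 120.9,  42.8]), array([ 44. , 128.8,  39.7]), array([ 48. , 136.7,  36.5])]
[274.4, 208.2] [array([-116. ,  -12.4,   26.5]), array([-114. ,   -7.6,   24.2]), array([-112. ,   -2.9,   22. ])]
```

```bash
python3 - <<'E'
from h import *
print(row([.465,.07,.17],Rt(38,59)),eye([.465,.07,.17],Rt(38,59)))
E
```

```text
[49.4, 3.6, 1.3, 4.1, -6.4, -6.5] [ 0.33195141 -0.03534487  0.19298526]
```

Call:
carry_out([
  [[49,4,1,4,-6,-7],[49,4,1,4,-6,-7],[49,4,1,4,-6,-7],[49,4,1,4,-6,-7]],
])

```text
clock: 6.18
tool_pos: [0.4653, 0.069, 0.1705]
orientation: [-0.6, 31.4, 37.3]
force: [0.6, 0.2, 0.7]
opening: 0.0001
```

```bash
python3 - <<'E'
from h import *
np.set_printoptions(precision=1,suppress=True)
o=get_obs();print(o["tool_pos"]*1e3,o["joint_pos"].round(1))
w=snapshot("wrist");print(w["eye"]*1e3)
a=np.array(proj(w,tow((45,120,35))));print(a);x,y=(a-[40,40]).astype(int);print(x,y)
cv2.imwrite("pics/c7.png",cv2.resize(w["color"][y:y+75,x:x+80,::-1],None,fx=8,fy=8,interpolation=cv2.INTER_CUBIC))
print(blobs(w,*GR,box=(x,y,x+80,y+75)))
E
```

```text
[465.3  69.  170.5] [-22.4  -0.9 -38.7 -78.7 -48.8  25.5]
[330.2 -33.8 193.9]
[320.  151.6]
280 111
[([324.1, 155.1], [312, 149, 23, 16, 115])]
```

View pics/c7.png

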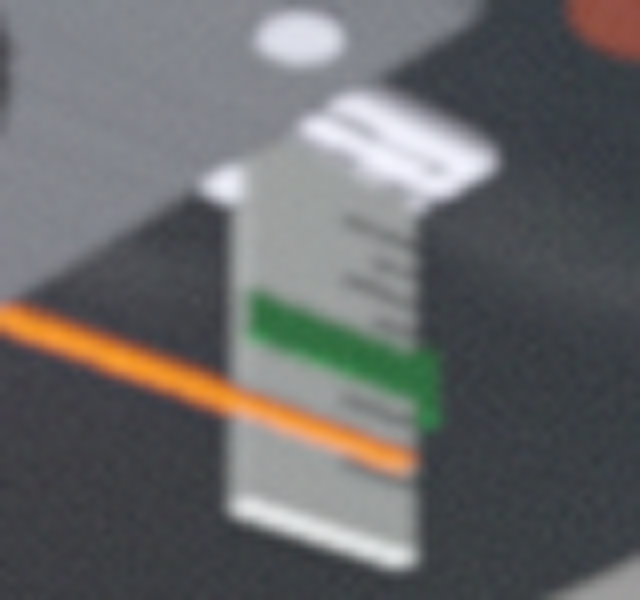

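```bash
python3 - <<'E'
from h import *
np.set_printoptions(precision=1,suppress=True)
w=snapshot("wrist")
f=lambda a,b:(280+(a+.5)/8-.5,111+(b+.5)/8-.5)
print("tip",onx(w,*f(405,459),37),"baseR",inm(onz(w,*f(418,210),.006)),"baseL",inm(onz(w,*f(240,160),.006)))
for X in(44,46,48):
  print(X,"gL",onx(w,*f(250,292),X),onx(w,*f(250,333),X),"gR",onx(w,*f(415,349),X),onx(w,*f(415,397),X),"topL",onx(w,*f(230,503),X),"ticks",[round(onx(w,*f(u,v),X)[2],1) for u,v in((410,240),(410,298),(410,415),(410,480))])
E
```

```text
tip [ 37.  129.   56.2] baseR [ 48.3 142.7   6. ] baseL [ 55.3 112.    6. ]
44 gL [ 44.  105.2  34.9] [ 44.  105.3  41.4] gR [ 44.  137.8  33.3] [ 44.  137.7  41.3] topL [ 44.  102.2  68.3] ticks [np.float64(15.2), np.float64(25.1), np.float64(44.6), np.float64(55.2)]
46 gL [ 46.  106.8  33.6] [ 46.  106.9  40.1] gR [ 46.  139.7  32. ] [ 46.  139.6  40. ] topL [ 46.  103.8  67.3] ticks [np.float64(13.7), np.float64(23.7), np.float64(43.3), np.float64(54.0)]
48 gL [ 48.  108.4  32.3] [ 48.  108.6  38.8] gR [ 48.  141.6  30.6] [ 48.  141.5  38.7] topL [ 48.  105.5  66.2] ticks [np.float64(12.2), np.float64(22.2), np.float64(42.1), np.float64(52.8)]
```

```bash
python3 - <<'E'
import cv2
i=cv2.imread("pics/w4.png");cv2.imwrite("pics/z4.png",cv2.resize(i[100:175,335:380],None,fx=8,fy=8,interpolation=cv2.INTER_CUBIC))
i=cv2.imread("pics/w5.png");cv2.imwrite("pics/z5.png",cv2.resize(i[140:195,285:325],None,fx=10,fy=10,interpolation=cv2.INTER_CUBIC))
E
```

```text
(no output)
```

View pics/z4.png

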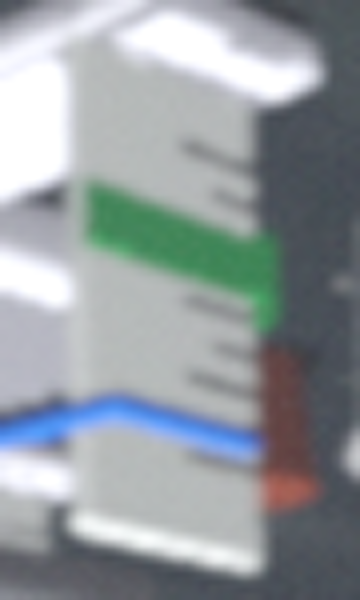

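View pics/z5.png

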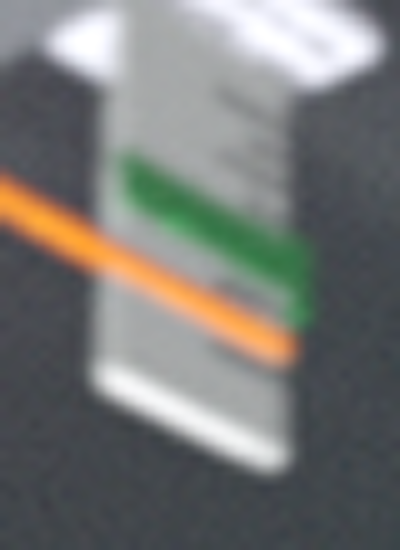

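```bash
python3 - <<'E'
from h import *
print(tow((-40,-40,74)),tow((40,40,74)))
p=tow((-40,-40,74));p[2]=.16
print(row(p,Rt(-3.4,0)))
E
```

```text
[0.48819815 0.00704266 0.074     ] [0.57280185 0.08215734 0.074     ]
[-11.2, -63.3, -20.2, 37.6, 56.2, -20.5]
```

Call:
carry_out([
  [[-11,-63,-20,38,56,-20],[-11,-63,-20,38,56,-20],[-11,-63,-20,38,56,-20],[-11,-63,-20,38,56,-20],[-11,-63,-20,38,56,-20],[-11,-63,-20,38,56,-20],[-11,-63,-20,38,56,-20],[-11,-63,-20,38,56,-20],[-11,-63,-20,38,56,-20]],
])

```text
clock: 7.4
tool_pos: [0.4885, 0.0084, 0.1614]
orientation: [31.2, 83.5, 32.3]
force: [-0.4, -0.7, 0.5]
opening: 0.0002
```

```bash
python3 - <<'E'
from h import *
np.set_printoptions(precision=2,suppress=True)
o=get_obs();print(o["tool_pos"]*1e3,o["joint_pos"].round(1),rot(o["orientation"]),o["force"])
p=tow((-40,-40,74));p[2]=.085
print(row(p,Rt(-3.4,0)))
w=snapshot("wrist");cv2.imwrite("pics/w8.png",w["color"][:,:,::-1])
E
```

```text
[488.48   8.44 161.38] [  23.3    2.7  -31.3   -1.3  -49.7 -111.4] [[ 0.1  -0.02  1.  ]
 [ 0.06  1.    0.02]
 [-0.99  0.06  0.1 ]] [-0.41 -0.68  0.51]
[75.8, -5.8, -7.7, 4.5, 5.4, -3.6]
```

View pics/w8.png

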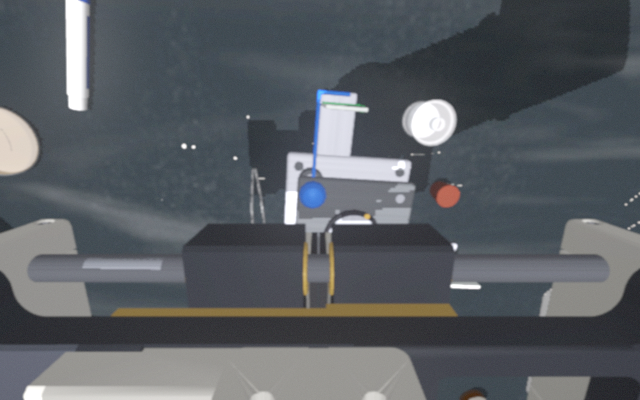

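Call:
carry_out([
  [[0,0,0,0,0,0],[0,0,0,0,0,0]],
])

```text
clock: 7.7
tool_pos: [0.4874, 0.0079, 0.1594]
orientation: [32.4, 83.4, 33.7]
force: [-0.1, -0.4, -0.6]
opening: 0.0003
```

```bash
python3 - <<'E'
from h import *
np.set_printoptions(precision=2,suppress=True)
o=get_obs();print(o["tool_pos"]*1e3,rot(o["orientation"]),o["force"])
p=tow((-40,-40,74));p[2]=.085
print(row(p,Rt(-3.4,0)))
E
```

```text
[487.36   7.93 159.41] [[ 0.1  -0.02  1.  ]
 [ 0.06  1.    0.02]
 [-0.99  0.06  0.1 ]] [-0.13 -0.37 -0.59]
[73.9, -5.5, -6.4, 4.6, 5.4, -3.8]
```

Call:
carry_out([
  [[74,-5.5,-6.5,4.6,5.4,-3.8],[74,-5.5,-6.5,4.6,5.4,-3.8],[74,-5.5,-6.5,4.6,5.4,-3.8],[74,-5.5,-6.5,4.6,5.4,-3.8]],
])

```text
clock: 8.2
tool_pos: [0.4892, 0.0071, 0.087]
orientation: [10.9, 89.8, 7.5]
force: [0.5, 0.0, 1.1]
opening: 0.0003
```

```bash
python3 - <<'E'
from h import *
np.set_printoptions(precision=2,suppress=True)
o=get_obs();print(o["tool_pos"]*1e3,rot(o["orientation"]),o["force"])
s=snapshot("side");cv2.imwrite("pics/s2.png",cv2.resize(s["color"][150:230,250:360,::-1],None,fx=7,fy=7,interpolation=cv2.INTER_CUBIC))
E
```

```text
[489.22   7.09  87.04] [[ 0.    0.06  1.  ]
 [ 0.    1.   -0.06]
 [-1.    0.    0.  ]] [0.49 0.03 1.09]
```

View pics/s2.png

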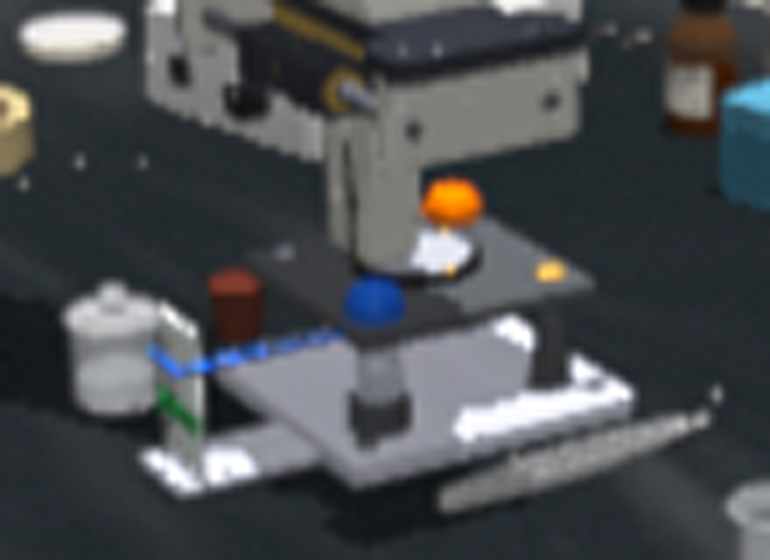

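Call:
carry_out([
  [[4,0,0,0,0,0],[8,0,0,0,0,0],[10,0,0,0,0,0],[10,0,0,0,0,0]],
])

```text
clock: 8.75
tool_pos: [0.4884, 0.0071, 0.0748]
orientation: [-93.3, 89.9, -96.7]
force: [-0.7, 0.3, -0.1]
opening: 0.0004
```

Call:
carry_out([
  [[2,0,0,0,0,0],[3,0,0,0,0,0],[4,0,0,0,0,0],[4,0,0,0,0,0]],
])

```text
clock: 9.25
tool_pos: [0.4882, 0.0071, 0.071]
orientation: [-105.1, 89.9, -108.5]
force: [-4.0, 0.4, 3.9]
opening: 0.0003
```

Call:
carry_out([
  [[1,0,0,0,0,0],[2,0,0,0,0,0],[2,0,0,0,0,0]],
])

```text
clock: 9.62
tool_pos: [0.4879, 0.007, 0.0689]
orientation: [-121.2, 89.9, -124.6]
force: [-4.6, 1.2, 5.8]
opening: 0.0006
```

Call:
carry_out([
  [[1,0,-0.5,0,0,0],[2,0,-1,0,0,0],[3,0,-1.5,0,0,0],[4,0,-1.5,0,0,0],[4,0,-1.5,0,0,0]],
])

```text
clock: 10.25
tool_pos: [0.4874, 0.0072, 0.0653]
orientation: [-51.0, 89.9, -54.4]
force: [-3.9, 0.1, 7.0]
opening: 0.0
```

```bash
cat > look.py <<'E'
from h import *
import sys
np.set_printoptions(precision=2,suppress=True)
o=get_obs();print(o["clock"],o["tool_pos"]*1e3,o["force"])
s=snapshot("side");n=sys.argv[1]
cv2.imwrite(f"pics/{n}.png",cv2.resize(s["color"][150:230,250:360,::-1],None,fx=7,fy=7,interpolation=cv2.INTER_CUBIC))
t=snapshot("top")
for b in((265,195,290,222),(290,165,312,195)): print("green",blobs(s,*GR,box=b),"blue",blobs(s,*BLUE,box=b),"or",blobs(s,*OR,box=b))
E
python3 look.py s3
```

```text
10.25 [487.35   7.24  65.32] [-3.89  0.13  7.01]
green [] blue [([281.5, 206.4], [279, 205, 6, 4, 13]), ([274.9, 207.1], [273, 206, 5, 3, 7])] or []
green [] blue [] or []
```

View pics/s3.png

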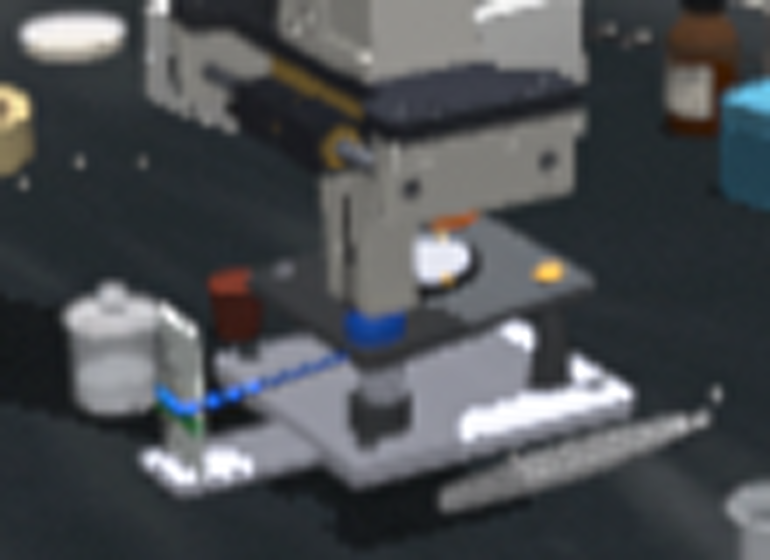

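```bash
python3 - <<'E'
from h import *
s=snapshot("side")
for z in(55,37,35,33,31,29,27.5): 
    sn=(55-z)/165; print(z,[np.round(proj(s,tow((-125+165*(1-np.sqrt(1-sn*sn)),y,z))),1) for y in(-40,-25)])
E
```

```text
55 [array([274.9, 202.7]), array([272.6, 200.8])]
37 [array([275.7, 208.8]), array([273.4, 206.9])]
35 [array([275.8, 209.5]), array([273.5, 207.5])]
33 [array([275.9, 210.1]), array([273.6, 208.2])]
31 [array([276.1, 210.8]), array([273.8, 208.9])]
29 [array([276.2, 211.4]), array([273.9, 209.5])]
27.5 [array([276.3, 211.9]), array([274., 210.])]
```

Call:
carry_out([
  [[1,0,-0.5,0,0,0],[2,0,-1,0,0,0],[3,0,-1,0,0,0],[3,0,-1,0,0,0]],
])

```text
clock: 10.9
tool_pos: [0.487, 0.0074, 0.0626]
orientation: [-25.0, 89.9, -28.4]
force: [-2.3, -0.5, 8.7]
opening: 0.0004
```

```bash
python3 look.py s4
```

```text
10.9 [486.98   7.39  62.6 ] [-2.28 -0.47  8.68]
green [] blue [([279.1, 208.1], [272, 206, 16, 5, 31])] or []
green [] blue [] or []
```

View pics/s4.png

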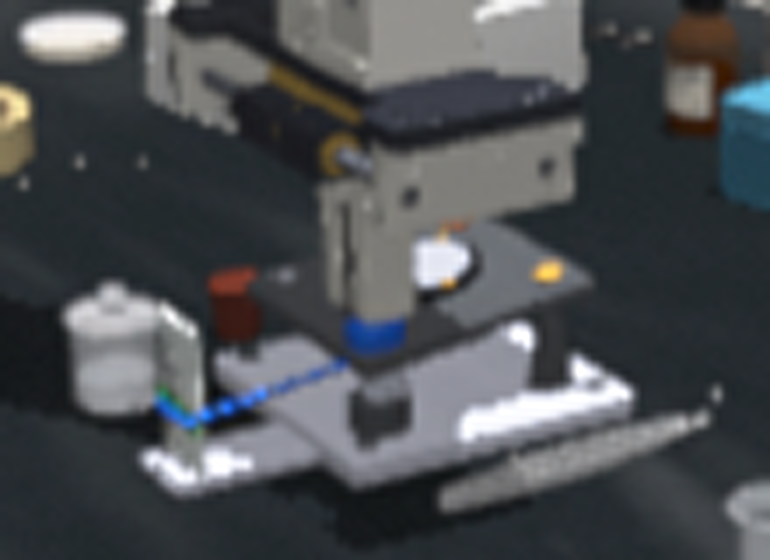

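Call:
carry_out([
  [[1,0,0,0,0,0],[1.8,0,-0.3,0,0,0],[1.8,0,-0.3,0,0,0]],
])

```text
clock: 11.38
tool_pos: [0.4868, 0.0074, 0.0609]
orientation: [-19.6, 89.9, -23.0]
force: [-1.7, 0.2, 7.8]
opening: 0.0006
```

```bash
python3 look.py s5;python3 - <<'E'
from h import *
s=snapshot("side");w=snapshot("wrist")
for z in (24,27.5,31):print(z,[np.round(proj(s,tow((-114.5,y,z))),1) for y in(-31,2)])
cv2.imwrite("pics/w9.png",cv2.resize(w["color"][60:240,230:430,::-1],None,fx=4,fy=3,interpolation=cv2.INTER_CUBIC))
E
```

```text
11.375 [486.85   7.44  60.93] [-1.73  0.23  7.76]
green [] blue [([280.0, 208.8], [272, 207, 16, 5, 32])] or []
green [] blue [] or []
24 [array([277.8, 211.3]), array([272.8, 207.1])]
27.5 [array([277.7, 210.1]), array([272.7, 206. ])]
31 [array([277.6, 208.9]), array([272.7, 204.8])]
```

View pics/s5.png

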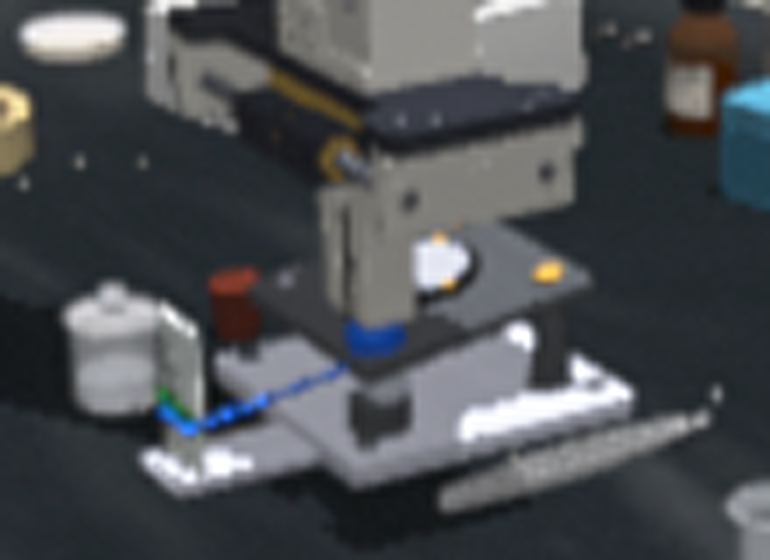

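View pics/w9.png

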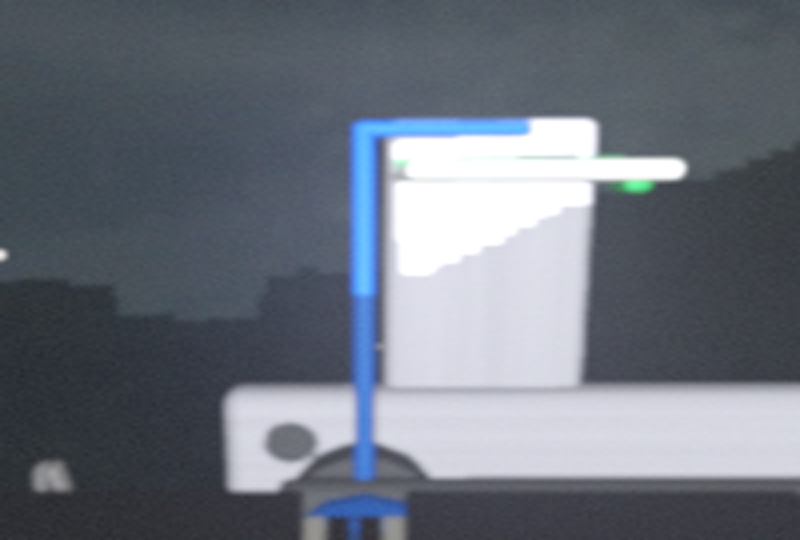

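Call:
carry_out([
  [[0.2,0,0,0,0,0],[0.2,0,0,0,0,0],[0.2,0,0,0,0,0],[0.2,0,0,0,0,0],[0.2,0,0,0,0,0],[0.2,0,0,0,0,0],[0.2,0,0,0,0,0],[0.2,0,0,0,0,0]],
])

```text
clock: 12.58
tool_pos: [0.4868, 0.0074, 0.0608]
orientation: [-19.4, 89.9, -22.8]
force: [-1.8, -0.8, 7.3]
opening: 0.0002
```

```bash
python3 look.py s6
```

```text
12.575 [486.81   7.45  60.76] [-1.79 -0.8   7.34]
green [([274.2, 207.4], [273, 206, 4, 4, 5])] blue [([280.3, 209.0], [272, 207, 16, 5, 32])] or []
green [] blue [] or []
```

Call:
carry_out([
  [[-4,0,1,0,0,0],[-8,0,2,0,0,0],[-12,0,3,0,0,0],[-18,0,3,0,0,0],[-30,0,3,0,0,0],[-44,0,3,0,0,0],[-44,0,3,0,0,0],[-44,0,3,0,0,0]],
])

```text
clock: 13.68
tool_pos: [0.4887, 0.0072, 0.1041]
orientation: [-52.3, 89.9, -55.7]
force: [-0.1, -0.2, -0.7]
opening: 0.0006
```

```bash
python3 look.py s7; python3 - <<'E'
from h import *
t=snapshot("top");cv2.imwrite("pics/t7.png",cv2.resize(t["color"][140:260,200:350,::-1],None,fx=5,fy=5,interpolation=cv2.INTER_CUBIC))
o=get_obs();p=tow((40,40,74));p[2]=.105
print(row(p,Rt(-3.4,0)))
E
```

```text
13.675 [488.72   7.22 104.07] [-0.06 -0.23 -0.74]
green [([274.4, 208.2], [272, 206, 6, 5, 11])] blue [([282.0, 200.6], [277, 199, 11, 4, 19]), ([273.4, 201.6], [272, 200, 4, 4, 5])] or []
green [] blue [([303.1, 191.9], [299, 189, 9, 6, 43])] or [([310.8, 178.6], [310, 177, 2, 4, 5])]
[-1.5, 80.0, 79.7, -0.0, -0.0, 0.1]
```

View pics/s7.png

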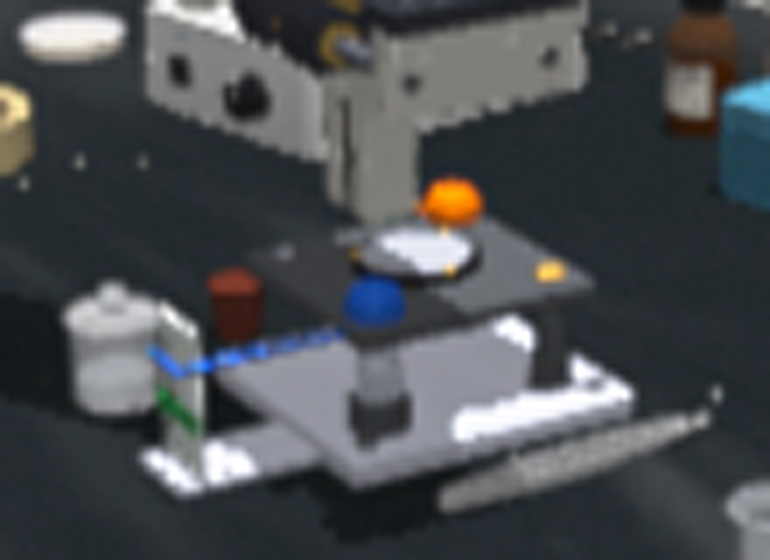

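View pics/t7.png

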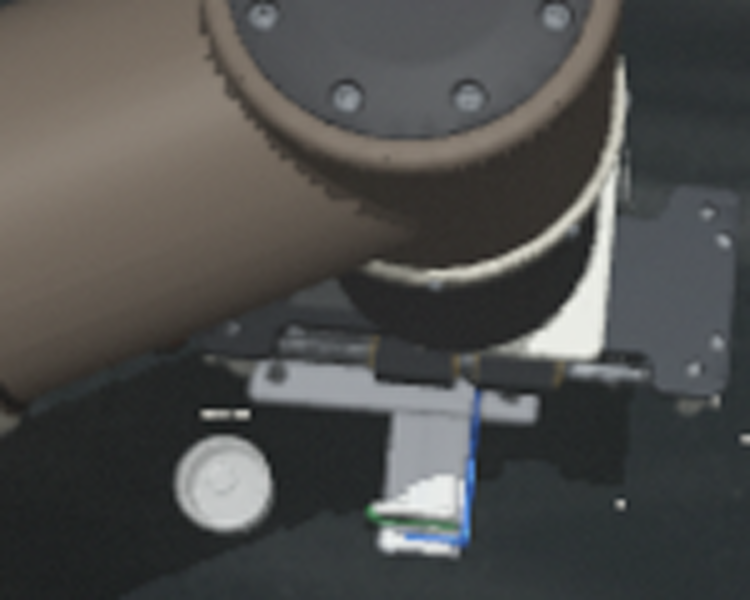

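Call:
carry_out([
  [[0,40,40,0,0,0],[0,80,80,0,0,0],[0,80,80,0,0,0],[10,80,80,0,0,0],[20,80,80,0,0,0],[20,80,80,0,0,0]],
])

```text
clock: 14.58
tool_pos: [0.5721, 0.0814, 0.0829]
orientation: [-130.3, 89.8, -133.8]
force: [0.3, 0.5, 0.7]
opening: 0.0003
```

```bash
python3 - <<'E'
from h import *
o=get_obs();p=tow((40,40,74));print(o["tool_pos"],o["force"],row(p,Rt(-3.4,0)))
E
```

```text
[0.57208524 0.08138475 0.08285226] [0.26193467 0.49964488 0.67586271] [8.8, 0.8, 0.7, -0.0, -0.1, 0.1]
```

Call:
carry_out([
  [[3,1,1,0,0,0],[6,1,1,0,0,0],[8,1,1,0,0,0],[8,1,1,0,0,0],[8,1,1,0,0,0]],
])

```text
clock: 15.2
tool_pos: [0.5745, 0.0832, 0.076]
orientation: [-68.8, 89.9, -72.2]
force: [1.0, 0.7, 0.2]
opening: 0.0006
```

Call:
carry_out([
  [[1,0.2,0,0,0,0],[2,0.4,0,0,0,0],[3,0.6,0,0,0,0],[4,0.8,0,0,0,0],[5,1,0,0,0,0],[5,1,0,0,0,0]],
])

```text
clock: 15.95
tool_pos: [0.5747, 0.0843, 0.0711]
orientation: [-60.0, 89.9, -63.4]
force: [-0.1, -0.9, 3.3]
opening: 0.0006
```

```bash
python3 look.py s8; python3 - <<'E'
from h import *
w=snapshot("wrist");cv2.imwrite("pics/w10.png",w["color"][:,:,::-1])
E
```

```text
15.95 [574.65  84.27  71.08] [-0.1  -0.9   3.32]
green [([274.4, 208.2], [272, 206, 6, 5, 11])] blue [([286.2, 199.8], [285, 199, 4, 2, 5]), ([273.2, 201.4], [272, 200, 4, 4, 5]), ([278.8, 201.7], [277, 201, 4, 2, 6])] or []
green [([303.2, 179.3], [301, 177, 6, 5, 10])] blue [([303.0, 191.8], [299, 189, 9, 6, 40])] or [([310.0, 180.1], [308, 179, 4, 3, 7])]
```

View pics/s8.png

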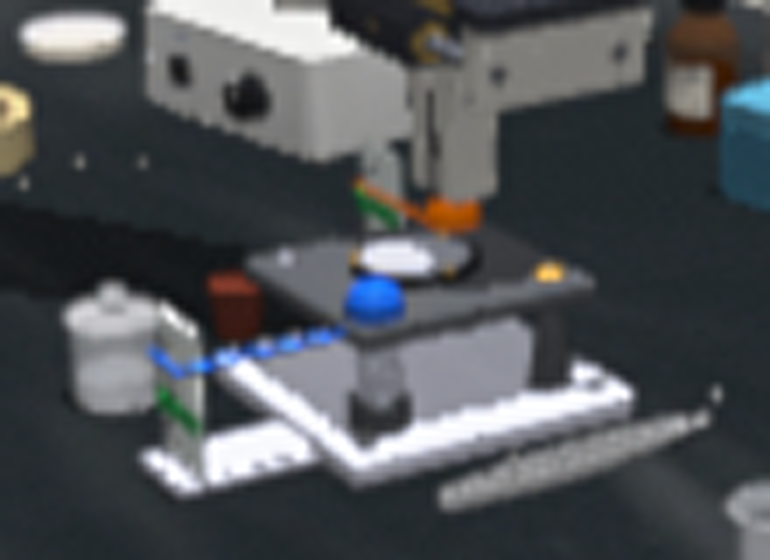

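View pics/w10.png

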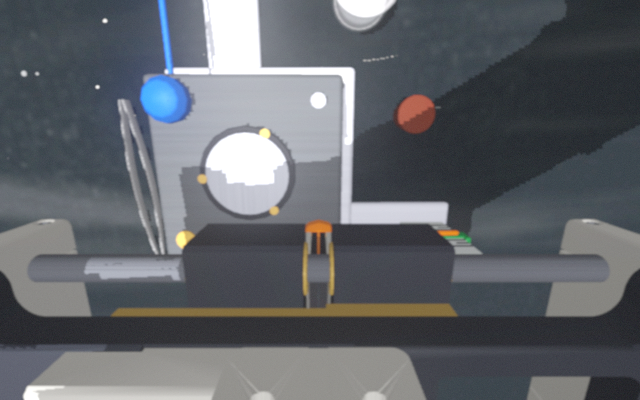

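Call:
carry_out([
  [[1,0.2,0,0,0,0],[2,0.4,0,0,0,0],[3,0.6,0,0,0,0],[4,0.8,0,0,0,0],[4,0.8,0,0,0,0],[4,0.8,0,0,0,0]],
])

```text
clock: 16.85
tool_pos: [0.5747, 0.085, 0.067]
orientation: [-66.4, 89.9, -69.8]
force: [-0.5, -0.4, 4.9]
opening: -0.0001
```

```bash
python3 look.py s9; python3 - <<'E'
from h import *
s=snapshot("side");c=lambda p:np.round((np.array(proj(s,tow(p)))-[250,150]+.5)*7,0)
for z in(55,43,37.5):print(z,"ptr",c((37,128,z)),c((37,100,z)),"mark",c((44,104,z)),c((44,138,z)))
E
```

```text
16.85 [574.69  84.97  67.05] [-0.5  -0.39  4.95]
green [([274.4, 208.2], [272, 206, 6, 5, 11])] blue [([286.2, 199.8], [285, 199, 4, 2, 5]), ([273.2, 201.5], [272, 200, 4, 4, 6]), ([278.8, 201.7], [277, 201, 4, 2, 6])] or []
green [] blue [([302.9, 191.9], [299, 189, 9, 6, 41])] or []
55 ptr [353. 172.] [382. 190.] mark [392. 184.] [357. 163.]
43 ptr [354. 197.] [383. 215.] mark [393. 210.] [358. 188.]
37.5 ptr [355. 209.] [384. 227.] mark [393. 221.] [358. 200.]
```

View pics/s9.png

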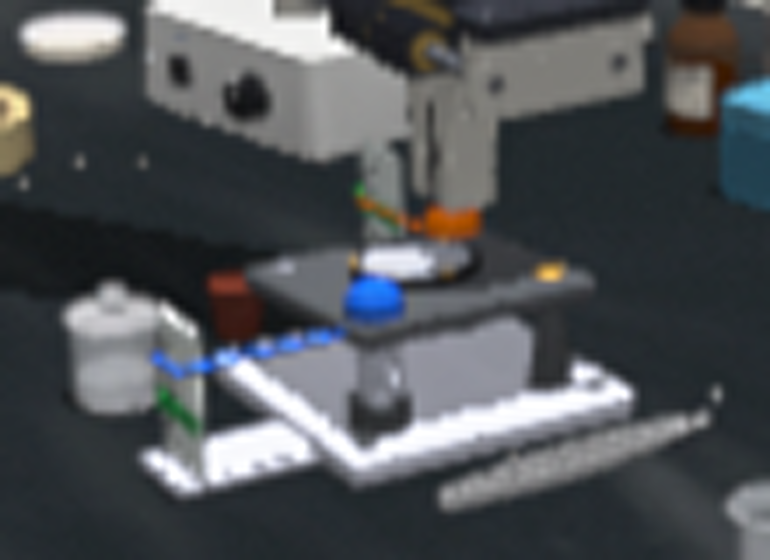

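Call:
carry_out([
  [[1,0.2,0,0,0,0],[1.7,0.3,0,0,0,0],[1.7,0.3,0,0,0,0],[1.7,0.3,0,0,0,0]],
])

```text
clock: 17.5
tool_pos: [0.5747, 0.0852, 0.0654]
orientation: [-63.4, 89.9, -66.8]
force: [-0.0, 0.2, 5.5]
opening: 0.0002
```

```bash
python3 look.py s10
```

```text
17.5 [574.74  85.23  65.42] [-0.    0.2   5.47]
green [([274.6, 208.2], [273, 206, 5, 5, 10])] blue [([286.2, 199.8], [285, 199, 4, 2, 5]), ([273.5, 202.0], [272, 201, 4, 3, 4]), ([278.8, 201.7], [277, 201, 4, 2, 6])] or []
green [([300.5, 176.5], [300, 176, 2, 2, 4])] blue [([303.0, 192.0], [299, 190, 9, 5, 39])] or [([311.0, 181.5], [311, 180, 1, 4, 4])]
```

View pics/s10.png

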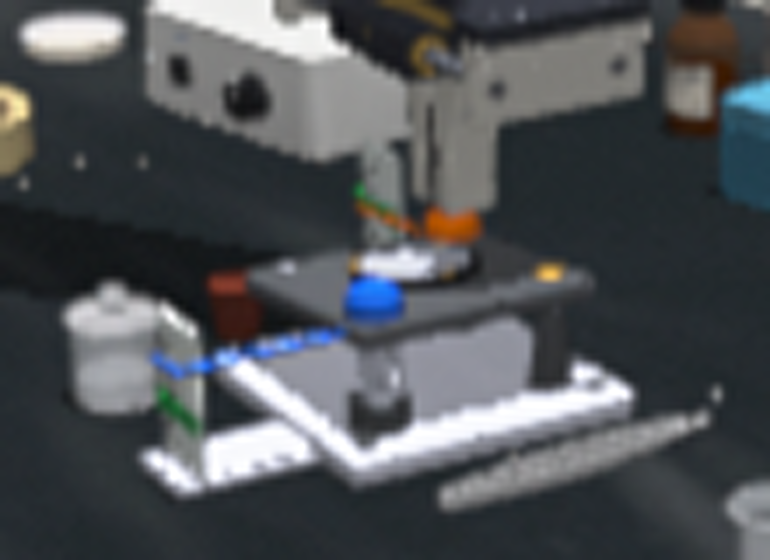

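Call:
carry_out([
  [[0,0,0,0,0,0],[0,0,0,0,0,0],[0,0,0,0,0,0],[0,0,0,0,0,0],[0,0,0,0,0,0],[0,0,0,0,0,0],[0,0,0,0,0,0],[0,0,0,0,0,0]],
])

```text
clock: 18.6
tool_pos: [0.5747, 0.0852, 0.0654]
orientation: [-63.4, 89.9, -66.8]
force: [-0.5, -0.8, 6.7]
opening: 0.0002
```

Call:
carry_out([
  [[-4,-1,0,0,0,0],[-8,-2,0,0,0,0],[-12,-2,0,0,0,0],[-20,-2,0,0,0,0],[-50,-2,0,0,0,0],[-100,-2,0,0,0,0],[-120,-2,0,0,0,0],[-120,-2,0,0,0,0],[-120,-2,0,0,0,0],[-120,-2,0,0,0,0]],
])

```text
clock: 19.85
tool_pos: [0.5738, 0.0831, 0.1841]
orientation: [-129.6, 89.8, -133.0]
force: [-0.4, 0.7, 0.1]
opening: 0.0003
```

```bash
python3 look.py s11; python3 - <<'E'
from h import *
w=snapshot("wrist");cv2.imwrite("pics/w11.png",w["color"][:,:,::-1])
E
```

```text
19.85 [573.76  83.14 184.08] [-0.41  0.68  0.09]
green [([274.6, 208.2], [273, 206, 5, 5, 10])] blue [([286.2, 199.8], [285, 199, 4, 2, 5]), ([273.4, 201.6], [272, 200, 4, 4, 5]), ([278.8, 201.7], [277, 201, 4, 2, 6])] or []
green [([302.5, 178.8], [300, 176, 6, 6, 13])] blue [([303.0, 191.8], [299, 189, 9, 6, 40])] or [([310.4, 179.4], [309, 178, 3, 4, 7])]
```

View pics/s11.png

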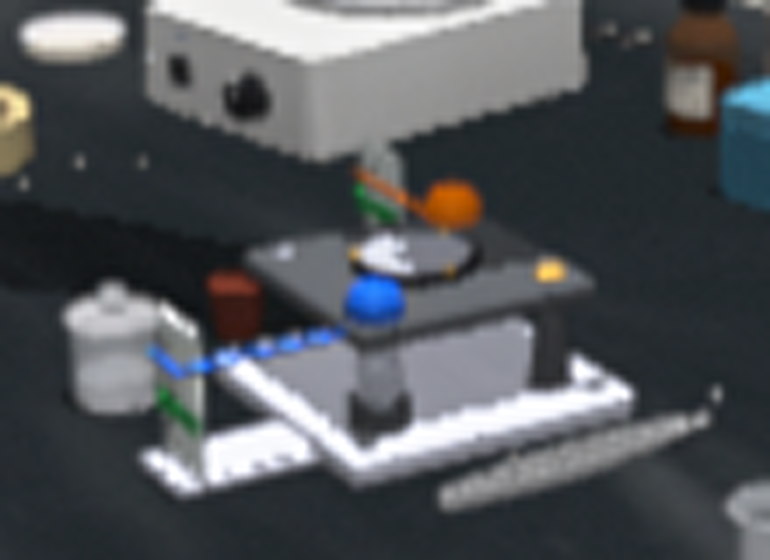

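View pics/w11.png

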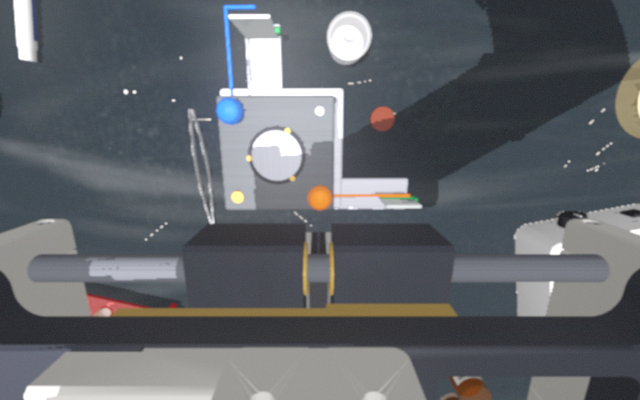

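```bash
python3 -c "
from plant import close_job;print(close_job())"
```

```text
the job is handed in; nothing more can be done
None
```

I pressed both corners in order, each to its green mark for at least 1 s. Each time the plate sprang back, and I handed the job in at about 20 s of the 51 s. `close_job` reports no verdict, so the results below come from my own measurements.

| | Green mark height | Pointer height while held | Upward force | Fingertip height |
|---|---|---|---|---|
| Blue | about 27.5 mm | about 28 mm | 7–8 N | 60.8 mm |
| Orange | about 37.5 mm | about 37.3 mm | 5.5–6.7 N | 65.4 mm |

- **How I measured:** I read the mark heights from the scale ticks and ray casts in the wrist pictures. I worked out the pointer heights from how far the fingertips pushed the pads down.
- **Blue check:** The side camera, at about 3 mm per pixel, put both the pointer and the mark about 2 mm higher than the table, so they still agree to about 1 mm. Taking the worst mix of estimates they could be 3.5 mm apart, still inside the 4 mm limit.
- **Orange check:** My first estimate of the mark was 34–35 mm, because I had placed the scale face 2–3 mm too far back. The ticks and a second view both gave 37–38 mm, so I used that.
- **End state:** In the last side picture both pointers and pads are back at their rest pixels. The mount, weighing bottle, stopper and tweezers look unmoved. I did not re-measure the white bottle and flask, but the arm stayed clear of them. The arm is 184 mm up and touches nothing.

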